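Move a hot vial with sprung tongs

ROBOT

A 6-joint arm with a two-finger parallel gripper is mounted at the origin on a cart in front of the work surface, level with it; the furniture and walls round the work are solid. World frame = base frame: x ahead of the robot, y to its left, z up, the work surface at z = 0. Lengths are in m, angles in rad, forces in N, time in s.
With the tool pointing down it reaches from about 0.3 to 0.775 m from the base axis. Payload 14.6 kg.
Tool frame: the origin (TCP) lies midway between the tips of the shut fingers; the grasp point (between the pads) lies 19 mm behind it; z points along the fingers, y is the direction in which the jaws open and shut (so a half turn about z gives the same grasp; the last joint's range is limited). The gripper opens to 94 mm and grips with 3 to 60 N. Pads are 16 mm wide; open, the fingers measure 119 mm over their backs; the gripper's body (75 mm by 177 mm) begins 78 mm behind the grasp point.
Start: joints at [-1.284, 0.3, 1.521, -0, 1.321, -0.067], TCP at [0.191, -0.516, 0.205] pointing down, gripper open.
Joint ranges: [-3.03, 3.03], [-0.79, 2.21], [0.23, 2.52], [-1.04, 4.18], [0, 3.07], [-2.55, 2.55]. Speed limits (rad/s): [2.22, 2.22, 2.57, 3.14, 3.14, 3.14].

INTERFACE

Orientations are given as [roll, pitch, yaw] about the fixed x, y, z axes, in that order (R = Rz(yaw) Ry(pitch) Rx(roll)).
In Python, from station import readout, imaging, job gives the robot as it stands.
- The arm moves only by the tool arm_command, never from a script. Its argument "increments" is a list of rows, each an object with "gripper": the opening, from 0 (shut) to 1 (fully open); "slide": the shift along the world's x, y, z in m, a list of three; "yaw": the turn about the world's z in rad. A call has 1 to 8 rows; each row is the pose to reach, as a shift and turn from the pose commanded when the call began; what a row does not reach only later rows make up. A row lasts 1/8 s, in which the tool goes at most 62.5 mm and 10.7 degrees, less where a joint would pass 70% of its speed; a pose out of reach is approached as far as the arm can. A call with a gripper value outside its range is refused whole. The fingers move at their own pace and stop on an object; "grip_force" is the grip in N (left out, the last holds). Time passes only in rows, so rows that repeat a pose let the fingers close. It gives the time, the measured TCP pose, the force and the opening at its end, in the units of the state.
- readout.get_obs(): the state, without advancing time (a new reading comes with each control period).
- imaging.camera(name): name is "side" or "top"; returns a dict with "color" (480x640x3 uint8, red, green, blue), "mtx" (3x3 intrinsics, pixels), "rvec" (rotation vector, rad) and "tvec" (3), from world to camera coordinates, as OpenCV has them. Camera axes: x right, y down, z forward; pixel columns grow to the right and rows downward; lengths in m; the calibration is good to about 2 mm. A picture is of the moment at which its call begins. There is no depth.
- job.hand_in(): hands the job in, once; it reports no verdict.
The state is a dict: "time_s": time; "qpos": joint angles; "joint_vel": joint speeds; "tau": joint torques, N m; "ee_pos": TCP position; "eef_rot": TCP orientation; "force": force on the tool from outside, world axes, zero at the start; "moment": the same for the moment, N m; "grip_width": finger opening in m.
Only numpy, scipy, OpenCV 4.12 (cv2) and the standard library are available. Lean on these libraries where they do the work, as an engineer would, in place of code of your own. Each camera call takes 0.05 s, during which the arm holds its last target. There are 200 camera calls.

TASK

The tall vial in the aluminium heating block is hot glass, so never touch it with the gripper itself: take the sprung tongs off their stand, grip the vial's dark cap with them and lift it out. Press it gently but fully home in the blue cooling block, past the sprung clip until it bears on the depth stop, wherever that is set, let go by letting the tongs spring open, and hang the tongs back in the two notches of their stand. Do not squeeze or press the glass hard, and leave the two short vials and the red-capped bottle where they are.

Things in the scene. Friction and masses are not known exactly. Their poses are not given: they have to be found in the camera images.
- tongs_grip (a point): Steel sprung tongs hanging upright in their stand: this point is midway between their two blue finger plates, where they are pinched. z runs up the tongs; the jaws open along +y and -y. The plates are 22 mm wide (x), reach 22 mm above to 21 mm below here, and measure over their outer faces 46 mm sprung open, 40 mm gripping the vial. Below them a blue ledge stands out 8 mm on either side.
- tongs: The same tongs (120 g), origin at the pivot pin. From hub to jaw tips they are 162 mm tall. A spring pushes the plates apart with 7 N (open) to 9 N (gripping), so pinched to 43 or 44 mm they stay in the gripper with the jaws open. Once the cap is gripped, only about a fifth of any further pinching force reaches it. Fingertips may bear on the ledges, whose tops lie 22 mm below tongs_grip.
- tongs_foot (a point): Underside of the round rubber foot (14 mm across) of the tongs' central rod, 99 mm below tongs_grip, same axes. It is set on top of the vial's cap and takes the downward push. The rubber jaws, each with a vee that centres the cap, reach from 3 to 23 mm below this point; sprung open they leave about 12 mm beside the cap on either side.
- tongs_pivot (a point): Middle of the tongs' pivot pin, a steel bar 8 mm in diameter and 94 mm long along the tongs' x axis, 32 mm above tongs_grip. Hanging, the pin lies in both notches of the stand.
- jaw_left (a joint): How far the tongs' left jaw is squeezed in (rad): 0 sprung open, about 0.09 gripping the vial's cap, 0.13 shut empty. The right jaw moves alike.
- stand_notch (a point): Tongs' stand (fixed): two aluminium posts 8 mm thick, 72 mm apart along its x axis, each with a vee notch on top, on a dark base 112 x 64 x 8 mm. This point is midway between the notches, 172 mm above the bench, where the pivot pin's middle lies when the tongs hang home. The notches are 25 mm wide at their tops, 7 mm above this point.
- vial_mid (a point): Tall vial, hot glass with a dark blue cap, 78 mm high, 30 g; body 21 mm, cap 22 mm in diameter, cap 20 mm high. This point is its centre, 39 mm above its underside and below the cap's top; z is its axis. It stands 35 mm deep and loose in one bore of the heating block.
- tall_vial: The same tall vial; origin at the centre of its underside. The glass cracks if the tongs squeeze and load it with more than 40 N in all (both jaws and foot added up), or if a block or the depth stop bears on it with more than 25 N in all.
- heater: Heating block (fixed): aluminium, 132 x 52 x 50 mm on a thin black foot, origin under its centre, with three bores of 23.5 mm, 42 mm apart along its x axis and 35 mm deep, which hold the tall vial and two short ones in any order.
- cooler: Blue cooling block (fixed), 64 x 64 x 52 mm, origin under its centre, with one upright bore in its middle, 22.5 mm wide, without lead-in, ending at the depth stop. A sprung brass clip on its +x side narrows the bore from 4 mm below the mouth down; pushing the vial past it takes up to about 5 N all the way.
- cooler_base: Black foot of the cooling block, 70 x 70 x 4 mm, on the bench; origin under its centre. It carries the depth stop, a firm black disc that is the bore's floor and does not yield. The stop is set anywhere from 20 to 40 mm below the bore's mouth, differently each time, and no reading gives its height: it must be felt. Home, the vial bears on it, the cap's top 38 to 58 mm above the block.
- cooler_hole (a point): Centre of the mouth of the cooling block's bore, level with the block's top, 52 mm above the bench.
- vial_a: Short vial, 18 mm in diameter, 48 mm high, standing in the heating block; origin at the centre of its underside. To be left alone.
- vial_b: Short vial, 19 mm in diameter, 42 mm high, standing in the heating block; origin at the centre of its underside. To be left alone.
- red_cap_bottle: White bottle with a red cap, 57 mm in diameter, 107 mm high, on the bench; origin at the centre of its underside. To be left alone.
Mind the look-alikes: they are no part of the job. Leave any orange look-alike of the tongs alone.

How it is judged:
On the way, in this order (a step that is already met when the one before it is completed fails the run):
1. the vial hangs in the tongs' jaws, clear above the heating block (z of vial_mid in the frame of heater above 0.092 m and contact force between tongs and tall_vial above 0.3 N and value of joint jaw_left above 0.06 rad), for 0.2 s.
2. the vial is pressed fully home in the cooling block while the tongs still hold it (z of vial_mid in the frame of cooler below 0.0728 m and horizontal distance between vial_mid and cooler_hole below 0.005 m and angle between vial_mid's own z axis and vertical below 0.15 rad and contact force between tall_vial and cooler_base above 1.5 N and contact force between tongs and tall_vial above 0.3 N and value of joint jaw_left above 0.06 rad), for 0.2 s.
At the end, for the whole second after the job is handed in: The tall vial stands released on the depth stop in the cooling block's bore (bearing on it, within 5 mm of the centre line, tilted under 0.15 rad); the tongs hang still in both notches (pivot within 8 mm of the notch point, within 0.2 rad of upright and 0.15 rad of the stand's direction) (z of vial_mid in the frame of cooler below 0.0728 m and horizontal distance between vial_mid and cooler_hole below 0.005 m and angle between vial_mid's own z axis and vertical below 0.15 rad and contact force between tall_vial and cooler_base above 0.02 N and distance between tongs_pivot and stand_notch below 0.008 m and angle between tongs's own z axis and vertical below 0.2 rad and angle between the x axis of tongs and the x axis of stand_notch, either way round below 0.15 rad and linear speed of tall_vial below 0.02 m/s and linear speed of tongs below 0.05 m/s); the robot touches nothing.
It fails at once if the gripper or arm touches the hot vial (contact force between any of the fingers, the arm and tall_vial above 0.3 N).
It fails at once if the tongs squeeze or load the glass with more than 40 N in all (contact force between tongs and tall_vial above 40 N).
It fails at once if a block or the depth stop bears on the vial with more than 25 N in all (contact force between tall_vial and cooler above 25 N or contact force between tall_vial and cooler_base above 25 N or contact force between tall_vial and heater above 25 N).
It fails at once if a short vial or the red-capped bottle is shifted more than 20 mm (distance of any of vial_a, vial_b, red_cap_bottle from where it was at the start of the episode above 0.02 m).
It also fails if it takes over 64 s, if anything falls off the work surface, if the arm or the gripper's body presses on something with over 40 N, if the wrist force passes 120 N, or if a joint passes its speed limit or range.

## Working session

There is one attempt and no reset: what is moved stays moved. The work goes in short steps, Python scripts to look and compute and a tool call to move; the robot and the scene stay as the last step left them, time stands still between calls to the robot, and variables do not carry over. Pictures are saved under pics/ and viewed, about 8 in all and at most 12, crops included, and the job is handed in when it is done.

Besides the shell and the picture viewer there is one more tool, called after "Emit:" as name(argument=value, ...) on one line, values as JSON. arm_command: Moves the arm, as the interface text tells. Its arguments: {"type":"object","properties":{"increments":{"type":"array","items":{"type":"object","properties":{"gripper":{"type":"number"},"slide":{"type":"array","items":{"type":"number"}},"yaw":{"type":"number"}}}},"grip_force":{"type":"number"}},"required":["increments"]}

```bash
mkdir -p pics; cat > h.py <<'E'
import numpy as np, cv2
from station import readout, imaging, job
def cap(n,f=None):
    c=imaging.camera(n)
    if f: cv2.imwrite('pics/'+f,c['color'][:,:,::-1])
    return c
def ray(c,u,v):
    R=cv2.Rodrigues(np.array(c['rvec'],float))[0]; t=np.array(c['tvec'],float).ravel()
    p=cv2.undistortPoints(np.array([[[u,v]]],float),np.array(c['mtx'],float),None)[0,0]
    d=R.T@np.array([p[0],p[1],1]); return -R.T@t,d
def atz(c,u,v,z):
    o,d=ray(c,u,v); return o+d*(z-o[2])/d[2]
def proj(c,P):
    return cv2.projectPoints(np.array(P,float).reshape(-1,3),np.array(c['rvec'],float),np.array(c['tvec'],float),np.array(c['mtx'],float),None)[0].reshape(-1,2)
E
python3 - <<'E'
from h import *
import pickle
C={n:cap(n,n+'0.png') for n in('top','side')}
pickle.dump(C,open('c0.pkl','wb'))
for n in C: print(n,ray(C[n],320,240),C[n]['mtx'][0])
print(readout.get_obs())
E
```

```text
top (array([ 0.38512891, -0.05633985,  1.01603696]), array([ 0.15012034,  0.03334019, -0.9881294 ])) [571.8281885    0.         323.38326762]
side (array([ 0.43959869, -0.75910593,  0.59468282]), array([ 0.10502858,  0.83166102, -0.5455197 ])) [505.76244189   0.         315.84664531]
{'time_s': 0.1, 'qpos': array([-1.28360480e+00,  3.00431603e-01,  1.52147670e+00, -6.87155504e-06,
        1.32072050e+00, -6.65966785e-02]), 'joint_vel': array([ 1.22489721e-03, -1.12195366e-03, -5.02145351e-04, -8.10453874e-04,
        1.31359919e-04,  7.98390323e-05]), 'tau': array([-4.19376711e-04, -5.32643938e+01, -3.53281581e+01,  7.09393225e-02,
        2.35383993e-02, -4.05863818e-05]), 'ee_pos': array([ 0.19048323, -0.51572228,  0.20495215]), 'eef_rot': array([-3.14055836e+00, -6.23117971e-05,  3.53789878e-01]), 'force': array([-0.48609883, -0.06448129,  0.17996945]), 'moment': array([-0.02485728, -0.03175359,  0.01783324]), 'grip_width': 0.09375555799212162}
```

View pics/top0.png

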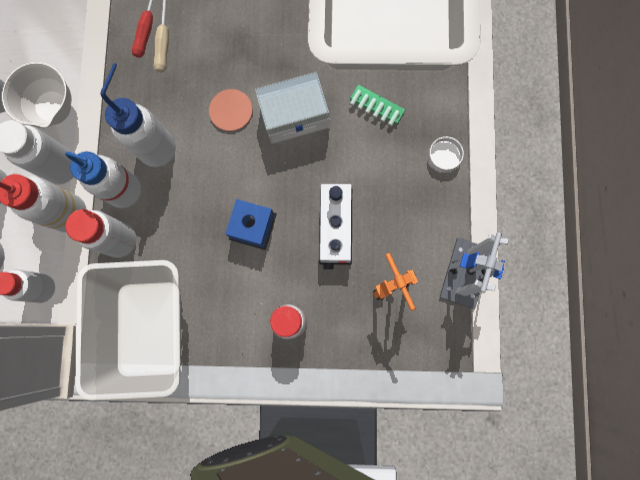

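View pics/side0.png

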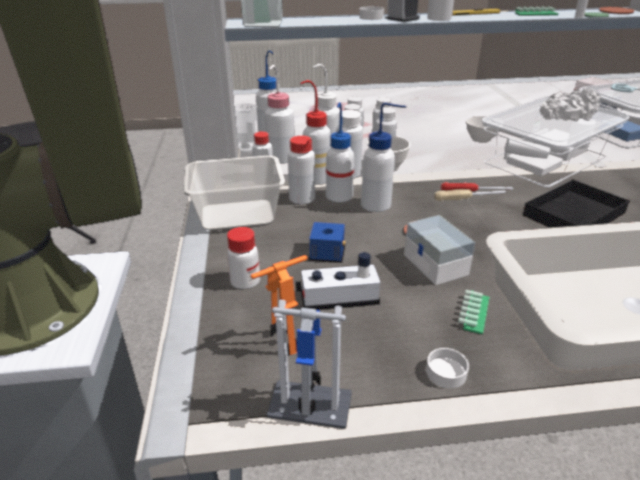

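The top view (up is +x, right is −y) shows these candidates:
- **Tongs:** steel/blue tongs in their stand at about (482,268). The orange look-alike at (397,283) is to be left alone.
- **Vial:** the heater has three caps at (336,192), (336,221) and (335,245). In the side view the one at the far end, (364,262), stands tall, which is top (336,192).
- **Cooler:** the blue block at (250,223). The white and blue box at (292,105) is not it.

I'll check this choice in a close crop.

```bash
python3 - <<'E'
from h import *
import pickle
C=pickle.load(open('c0.pkl','rb'))
t=C['top']['color'][:,:,::-1]; s=C['side']['color'][:,:,::-1]
r=lambda a,k:cv2.resize(a,None,fx=k,fy=k,interpolation=cv2.INTER_CUBIC)
o=np.zeros((600,800,3),np.uint8)
a=r(t[225:315,430:520],4); o[:360,:360]=a           # 4x, origin (430,225)
a=r(t[175:275,220:360],3); a=a[:240*1,:] if 0 else a; o[:300,370:370+420]=a  # 3x origin (220,175)
a=r(s[295:425,260:360],2); o[340:600,600:800]=a
a=r(s[215:310,290:390],2.4) ; o[372:600,340:580]=a[:228]
cv2.imwrite('pics/crop0.png',o)
E
```

```text
(no output)
```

View pics/crop0.png

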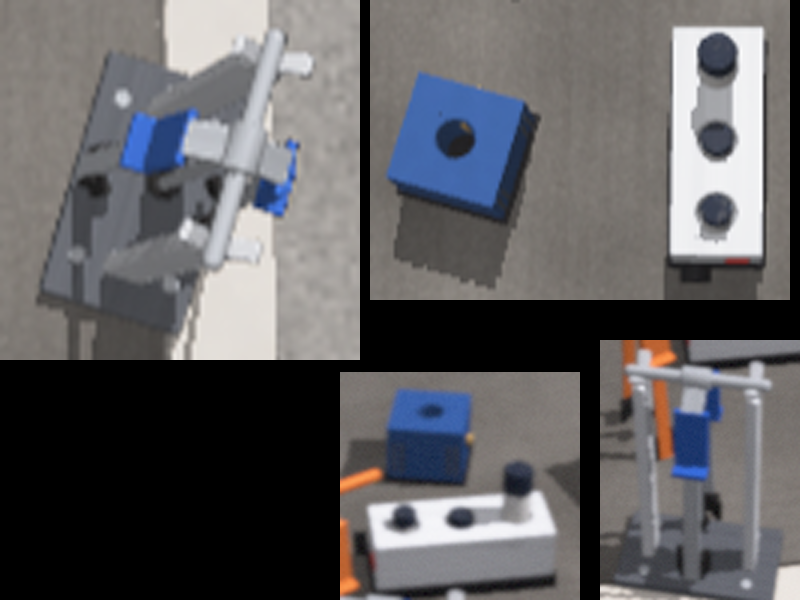

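```bash
cat > fit.py <<'E'
from h import *
import pickle
from scipy.optimize import least_squares
C=pickle.load(open('c0.pkl','rb')); T,S=C['top'],C['side']
tri=lambda l:least_squares(lambda p:np.concatenate([proj(c,p)[0]-q for c,q in l]),[.5,0,.1])
def pose(obs,x0):
    def f(x):
        c,s=np.cos(x[2]),np.sin(x[2]); R=np.array([[c,-s],[s,c]])
        return np.concatenate([(proj(cam,np.r_[R@np.array(P[:2])+x[:2],P[2]])[0]-q) for cam,P,q in obs])
    r=least_squares(f,x0); return r.x,r.fun.round(1)
if __name__=='__main__':
    A=lambda u,v:np.array([430+u/4,225+v/4]); B=lambda u,v:np.array([220+(u-370)/3,175+v/3])
    D=lambda u,v:np.array([260+(u-600)/2,295+(v-340)/2]); E=lambda u,v:np.array([290+(u-340)/2.4,215+(v-372)/2.4])
    print('stand',pose([(T,[.047,0,.173],A(276,36)),(T,[-.047,0,.173],A(214,260)),(S,[.047,0,.172],D(769,384)),(S,[-.047,0,.172],D(630,370)),
      (T,[.056,.032,.008],A(108,52)),(T,[-.056,.032,.008],A(38,300)),(T,[-.056,-.032,.008],A(180,332))],[.5,-.3,0]))
    h=.032
    print('cooler',pose([(T,[h,h,.052],B(418,72)),(T,[h,-h,.052],B(528,103)),(T,[-h,-h,.052],B(502,210)),(T,[-h,h,.052],B(388,178)),(T,[0,0,.052],B(455,138)),(S,[0,0,.052],E(432,411))],[.45,.1,0]))
    a,b=.066,.026
    for z in (.05,.052,.054):
      print('heater',z,pose([(T,[a,b,z],B(671,27)),(T,[a,-b,z],B(764,27)),(T,[-a,-b,z],B(764,258)),(T,[-a,b,z],B(671,257)),(T,[.042,0,.043+z],B(718,49)),(S,[.042,0,.043+z],E(518,466))],[.45,0,0]))
    r=tri([(T,B(718,49)),(S,E(518,466))]);print('cap',r.x,r.fun)
    r=tri([(T,B(455,138)),(S,E(432,411))]);print('bore',r.x,r.fun)
    print('capT',atz(T,*B(718,49),.095))
E
python3 fit.py
```

```text
stand (array([ 0.48530794, -0.28030473, -0.2784411 ]), array([-0.1, -2.3, -0.8,  2.4,  1.4,  0.5, -3.2, -0.1, -0.3, -0.9,  0.3,
       -2.4,  0.5,  0.5]))
cooler (array([ 0.56173007,  0.09835383, -0.23564109]), array([ 0.8,  0.3, -0.4, -1. , -1.7, -1.2,  0.5,  0.2,  1.1,  0.4, -1.6,
        0.1]))
heater 0.05 (array([ 0.56404542, -0.05026712,  0.0171809 ]), array([ 0.6,  0.4, -0.4,  0.3, -0.2, -1. ,  0.2, -0.7, -0.2,  0.7, -0.3,
        0.2]))
heater 0.052 (array([ 0.56367873, -0.0504386 ,  0.0158455 ]), array([ 0.7,  0.3, -0.2,  0.3, -0.1, -0.9,  0.2, -0.7, -0. ,  0.7, -0.5,
       -0.7]))
heater 0.054 (array([ 0.56331216, -0.05060893,  0.01451412]), array([ 0.8,  0.2, -0.1,  0.2, -0.1, -0.8,  0.2, -0.6,  0.1,  0.6, -0.6,
       -1.5]))
cap [ 0.60684262 -0.04979611  0.09355968] [-0.01381556  0.17163855  0.1762254  -0.04183202]
bore [0.56378355 0.10054803 0.05028233] [ 0.02897119 -0.61261876 -0.70606317  0.14580193]
capT [ 0.60678723 -0.04982373  0.095     ]
```

The crop confirms it. The steel/blue tongs hang in the stand at top (490,262), the tall vial's cap is at top (336,191), and the bore is at (248,221) in the top view. I'll move above the tongs.

Emit:
arm_command(increments=[{"gripper": 1,"slide": [0.04,0.03,0.015],"yaw": -0.1},{"gripper": 1,"slide": [0.09,0.07,0.025],"yaw": -0.25},{"gripper": 1,"slide": [0.14,0.11,0.025],"yaw": -0.4},{"gripper": 1,"slide": [0.19,0.15,0.025],"yaw": -0.55},{"gripper": 1,"slide": [0.24,0.19,0.025],"yaw": -0.632},{"gripper": 1,"slide": [0.28,0.225,0.025],"yaw": -0.632},{"gripper": 1,"slide": [0.2945,0.2354,0.025],"yaw": -0.632},{"gripper": 1,"slide": [0.2945,0.2354,0.025],"yaw": -0.632}], grip_force=20)

```text
time_s: 1.1
ee_pos: [0.4853, -0.2802, 0.23]
eef_rot: [-3.141, 0.001, -0.277]
force: [-0.2, -0.3, -0.3]
grip_width: 0.0941
```

```bash
python3 - <<'E'
from h import *
import pickle
o=readout.get_obs();print(o['ee_pos'],o['eef_rot'],o['force'])
C={n:cap(n) for n in('top','side')};pickle.dump(C,open('c1.pkl','wb'))
t=C['top']['color'][:,:,::-1]; s=C['side']['color'][:,:,::-1]
r=lambda a,k:cv2.resize(a,None,fx=k,fy=k,interpolation=cv2.INTER_CUBIC)
cv2.imwrite('pics/crop1.png',np.hstack([r(t[205:325,420:520],4),r(s[265:425,250:370],3)]))
for n in C: print(n,proj(C[n],[o['ee_pos'],[.4853,-.2803,.172]]))
E
```

```text
[ 0.48525939 -0.2801532   0.2299978 ] [-3.14143873e+00  7.99376488e-04 -2.76653691e-01] [-0.18963634 -0.34835891 -0.25399438]
top [[501.75825868 257.16456419]
 [490.69521271 261.90467266]]
side [[307.72140781 276.49695077]
 [308.46434241 313.67468409]]
```

View pics/crop1.png

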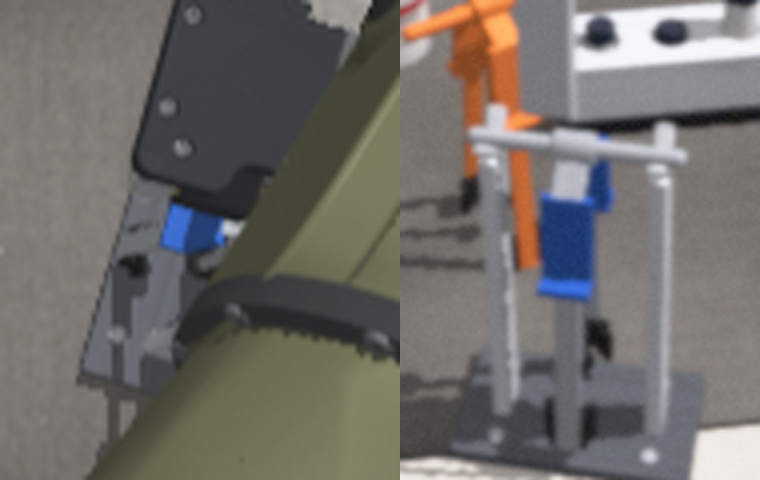

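The side view shows the pin ends at about (274,309) and (345,318). The midpoint agrees with my estimate to about 1 px, so I'll descend and pinch.

Emit:
arm_command(increments=[{"gripper": 1,"slide": [0,0,-0.04],"yaw": 0},{"gripper": 1,"slide": [0,0,-0.08],"yaw": 0},{"gripper": 1,"slide": [0,0,-0.1],"yaw": 0},{"gripper": 1,"slide": [0,0,-0.109],"yaw": 0},{"gripper": 0.6,"slide": [0,0,-0.109],"yaw": 0},{"gripper": 0.53,"slide": [0,0,-0.109],"yaw": 0},{"gripper": 0.53,"slide": [0,0,-0.109],"yaw": 0},{"gripper": 0.53,"slide": [0,0,-0.109],"yaw": 0}], grip_force=20)

```text
time_s: 2.2
ee_pos: [0.4852, -0.2806, 0.1219]
eef_rot: [3.141, -0.001, -0.278]
force: [-0.6, 1.0, 0.1]
grip_width: 0.0574
```

```bash
python3 - <<'E'
from h import *
import pickle
o=readout.get_obs();print(o['ee_pos'],o['eef_rot'],o['force'],o['grip_width'])
C={n:cap(n) for n in('top','side')};pickle.dump(C,open('c2.pkl','wb'))
t=C['top']['color'][:,:,::-1]; s=C['side']['color'][:,:,::-1]
r=lambda a,k:cv2.resize(a,None,fx=k,fy=k,interpolation=cv2.INTER_CUBIC)
cv2.imwrite('pics/crop2.png',np.hstack([r(t[205:325,420:520],4),r(s[265:425,250:370],3)]))
E
```

```text
[ 0.48518837 -0.28060055  0.12187641] [ 3.14135922e+00 -6.71098687e-04 -2.78122649e-01] [-0.55926875  1.04040206  0.13111744] 0.05741019984074717
```

View pics/crop2.png

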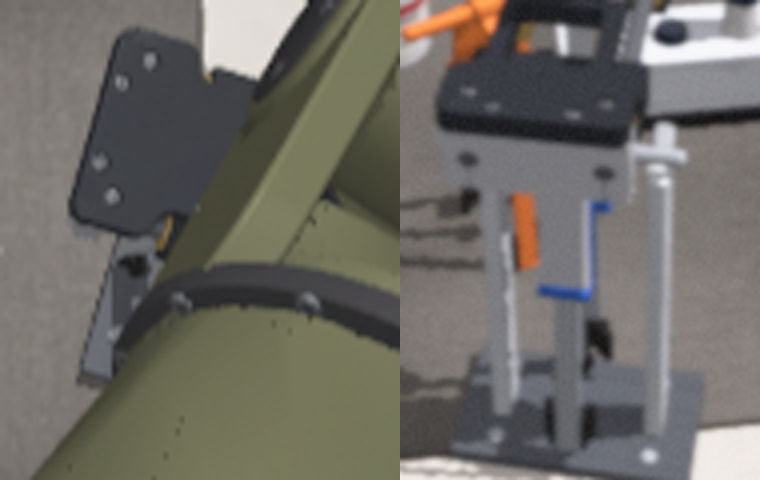

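The finger covers the plate to within a millimetre or two, with its tip just above the ledge (side about (440,362) in crop coordinates). I'll keep closing.

Emit:
arm_command(increments=[{"gripper": 0.465,"slide": [0,0,0],"yaw": 0},{"gripper": 0.465,"slide": [0,0,0],"yaw": 0},{"gripper": 0.465,"slide": [0,0,0],"yaw": 0},{"gripper": 0.465,"slide": [0,0,0],"yaw": 0}], grip_force=20)

```text
time_s: 2.8
ee_pos: [0.485, -0.2805, 0.1214]
eef_rot: [-3.142, 0.0, -0.278]
force: [-0.1, -0.3, -0.7]
grip_width: 0.044
```

Emit:
arm_command(increments=[{"gripper": 0.465,"slide": [0,0,0.01],"yaw": 0},{"gripper": 0.465,"slide": [0,0,0.03],"yaw": 0},{"gripper": 0.465,"slide": [0,0,0.06],"yaw": 0},{"gripper": 0.465,"slide": [0,0,0.095],"yaw": 0},{"gripper": 0.465,"slide": [0,0,0.13],"yaw": 0},{"gripper": 0.465,"slide": [0,0,0.16],"yaw": 0},{"gripper": 0.465,"slide": [0,0,0.17],"yaw": 0},{"gripper": 0.465,"slide": [0,0,0.17],"yaw": 0}])

```text
time_s: 3.8
ee_pos: [0.485, -0.2805, 0.2914]
eef_rot: [3.142, -0.0, -0.278]
force: [0.6, 0.8, -1.6]
grip_width: 0.0438
```

Emit:
arm_command(increments=[{"gripper": 0.465,"slide": [0.015,0.03,0],"yaw": 0},{"gripper": 0.465,"slide": [0.04,0.075,0],"yaw": 0.07},{"gripper": 0.465,"slide": [0.065,0.12,0],"yaw": 0.15},{"gripper": 0.465,"slide": [0.09,0.165,0],"yaw": 0.22},{"gripper": 0.465,"slide": [0.11,0.205,-0.01],"yaw": 0.29},{"gripper": 0.465,"slide": [0.1218,0.2307,-0.03],"yaw": 0.29},{"gripper": 0.465,"slide": [0.1218,0.2307,-0.05],"yaw": 0.29},{"gripper": 0.465,"slide": [0.1218,0.2307,-0.05],"yaw": 0.29}])

```text
time_s: 4.8
ee_pos: [0.606, -0.0495, 0.2387]
eef_rot: [-3.141, 0.005, 0.012]
force: [-0.4, -0.2, -1.2]
grip_width: 0.0438
```

```bash
python3 - <<'E'
from h import *
import pickle
o=readout.get_obs();print(o['ee_pos'],o['eef_rot'],o['force'],o['grip_width'])
C={n:cap(n) for n in('top','side')};pickle.dump(C,open('c3.pkl','wb'))
t=C['top']['color'][:,:,::-1]; s=C['side']['color'][:,:,::-1]
r=lambda a,k:cv2.resize(a,None,fx=k,fy=k,interpolation=cv2.INTER_CUBIC)
p=o['ee_pos']; f=p+[0,0,.019-.099]
for n in C: print(n,proj(C[n],[p,f,[.6068,-.0498,.0935]]))
cv2.imwrite('pics/crop3.png',np.hstack([r(t[150:300,280:380],4),r(s[170:320,310:410],4)]))
E
```

```text
[ 0.60598103 -0.04947677  0.23866061] [-3.14084129  0.00486483  0.01221637] [-0.43668628 -0.17470606 -1.20938131] 0.04376518196339586
top [[335.47522783 167.83520842]
 [335.65748594 182.13674327]
 [335.98815389 191.5386179 ]]
side [[367.85017706 178.7521721 ]
 [365.53638082 221.9760137 ]
 [364.31770867 254.15614915]]
```

View pics/crop3.png

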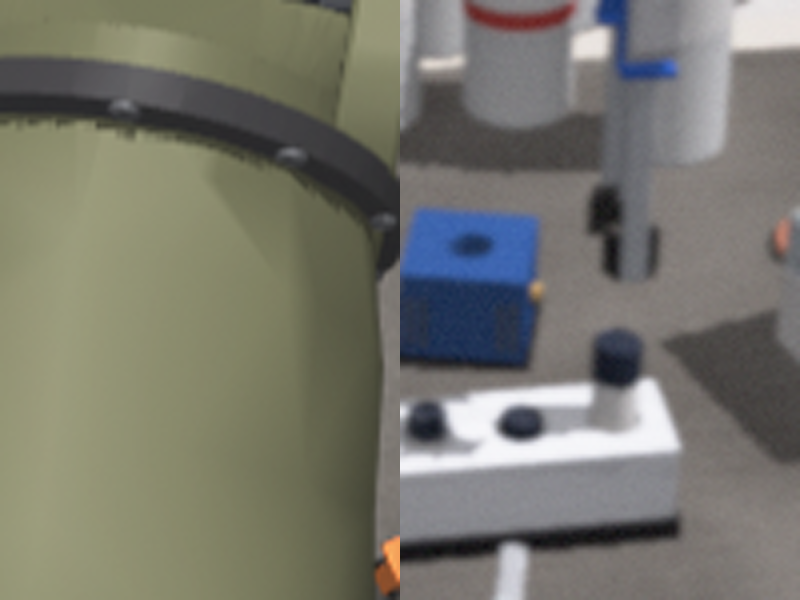

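```bash
python3 - <<'E'
from h import *
import pickle
C=pickle.load(open('c3.pkl','rb'));S=C['side']
p=np.array([.60598,-.04948,.23866+.019])
for dx in(0,.002,.004):
  print(dx,proj(S,[p+[dx,-.018,-.122],p+[dx,-.03,-.022],p+[dx-.011,-.03,-.022],p+[dx+.011,-.03,-.022]]).round(1).tolist())
s=S['color'][:,:,::-1]
r=lambda a,k:cv2.resize(a,None,fx=k,fy=k,interpolation=cv2.INTER_CUBIC)
o=np.hstack([r(s[165:245,350:395],7),r(s[245:325,340:385],7)]);cv2.imwrite('pics/crop4.png',o);print(o.shape)
E
```

```text
0 [[367.1, 239.3], [371.8, 189.1], [364.7, 189.5], [378.8, 188.6]]
0.002 [[368.3, 239.3], [373.0, 189.0], [366.0, 189.4], [380.0, 188.6]]
0.004 [[369.4, 239.2], [374.3, 188.9], [367.3, 189.3], [381.3, 188.5]]
(560, 630, 3)
```

View pics/crop4.png

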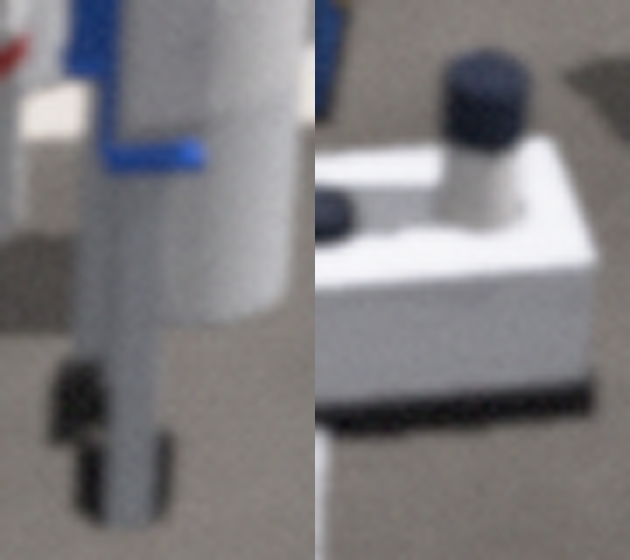

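The crop shows the ledge centred at u≈372.2 and the jaw at u≈367.4, where 371.8 and 367.1 were predicted, so the tongs sit within 0.5 mm of the tool axis. The cap at u≈364.5 is as predicted too. I'll descend over it.

Emit:
arm_command(increments=[{"gripper": 0.465,"slide": [0,0,-0.02],"yaw": 0},{"gripper": 0.465,"slide": [0,0,-0.04],"yaw": 0},{"gripper": 0.465,"slide": [0,0,-0.055],"yaw": 0},{"gripper": 0.465,"slide": [0,0,-0.06],"yaw": 0},{"gripper": 0.465,"slide": [0,0,-0.06],"yaw": 0}])

```text
time_s: 5.52
ee_pos: [0.607, -0.05, 0.1818]
eef_rot: [3.142, -0.0, 0.012]
force: [-0.9, -0.6, -1.2]
grip_width: 0.0436
```

```bash
python3 - <<'E'
from h import *
import pickle
o=readout.get_obs();print(o['ee_pos'],o['eef_rot'],o['force'],o['grip_width'])
C={'side':cap('side')};pickle.dump(C,open('c4.pkl','wb'))
s=C['side']['color'][:,:,::-1]
cv2.imwrite('pics/crop5.png',cv2.resize(s[190:310,320:410],None,fx=5,fy=5,interpolation=cv2.INTER_CUBIC))
E
```

```text
[ 0.60699058 -0.04995809  0.18183225] [ 3.14154108e+00 -3.99705455e-04  1.15879704e-02] [-0.87642564 -0.62940143 -1.18545246] 0.04361221134410506
```

View pics/crop5.png

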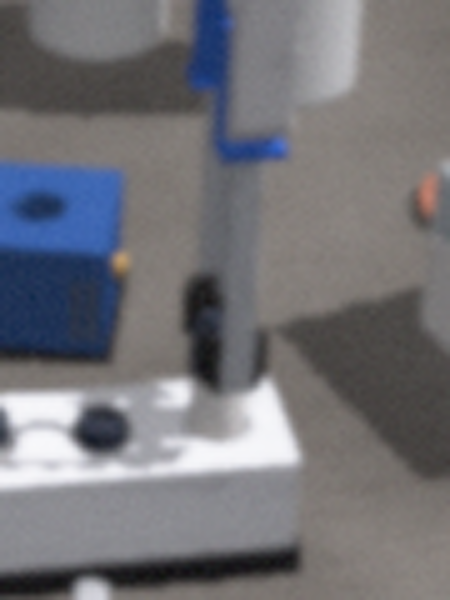

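The jaws straddle the cap, at crop (228,330), and the glass stands in line below. Next I feel for the foot's contact.

Emit:
arm_command(increments=[{"gripper": 0.465,"slide": [0,0,-0.003],"yaw": 0},{"gripper": 0.465,"slide": [0,0,-0.006],"yaw": 0},{"gripper": 0.465,"slide": [0,0,-0.007],"yaw": 0},{"gripper": 0.465,"slide": [0,0,-0.007],"yaw": 0}])

```text
time_s: 6.08
ee_pos: [0.6068, -0.0498, 0.1744]
eef_rot: [-3.142, 0.0, 0.012]
force: [0.0, 0.0, -0.6]
grip_width: 0.0439
```

Emit:
arm_command(increments=[{"gripper": 0.465,"slide": [0,0,-0.001],"yaw": 0},{"gripper": 0.465,"slide": [0,0,-0.001],"yaw": 0}])

```text
time_s: 6.32
ee_pos: [0.6068, -0.0498, 0.1734]
eef_rot: [-3.142, 0.0, 0.012]
force: [0.4, -0.1, -2.1]
grip_width: 0.0439
```

Emit:
arm_command(increments=[{"gripper": 0.465,"slide": [0,0,-0.001],"yaw": 0},{"gripper": 0.465,"slide": [0,0,-0.001],"yaw": 0}])

```text
time_s: 6.58
ee_pos: [0.6068, -0.0498, 0.1724]
eef_rot: [-3.142, 0.0, 0.012]
force: [-0.3, 0.3, -1.2]
grip_width: 0.0439
```

Emit:
arm_command(increments=[{"gripper": 0.465,"slide": [0,0,-0.001],"yaw": 0},{"gripper": 0.465,"slide": [0,0,-0.001],"yaw": 0}])

```text
time_s: 6.82
ee_pos: [0.6071, -0.0499, 0.1719]
eef_rot: [3.141, -0.001, 0.012]
force: [-0.2, -0.3, 3.3]
grip_width: 0.0439
```

Contact: about 4.5 N at z=0.172. Grip the cap.

Emit:
arm_command(increments=[{"gripper": 0.44,"slide": [0,0,0.0005],"yaw": 0},{"gripper": 0.42,"slide": [0,0,0.0005],"yaw": 0},{"gripper": 0.38,"slide": [0,0,0.0005],"yaw": 0},{"gripper": 0.38,"slide": [0,0,0.0005],"yaw": 0}], grip_force=25)

```text
time_s: 7.32
ee_pos: [0.6068, -0.0498, 0.1718]
eef_rot: [-3.142, 0.0, 0.012]
force: [-1.1, 0.2, -0.5]
grip_width: 0.0396
```

Emit:
arm_command(increments=[{"gripper": 0.38,"slide": [0,0,0.01],"yaw": 0},{"gripper": 0.38,"slide": [0,0,0.025],"yaw": 0},{"gripper": 0.38,"slide": [0,0,0.045],"yaw": 0},{"gripper": 0.38,"slide": [0,0,0.06],"yaw": 0},{"gripper": 0.38,"slide": [0,0,0.07],"yaw": 0},{"gripper": 0.38,"slide": [0,0,0.07],"yaw": 0},{"gripper": 0.38,"slide": [0,0,0.07],"yaw": 0}])

```text
time_s: 8.2
ee_pos: [0.6067, -0.0498, 0.2413]
eef_rot: [-3.141, 0.001, 0.012]
force: [1.0, -0.4, -1.9]
grip_width: 0.0395
```

```bash
python3 - <<'E'
from fit import *
def blob(c,x0,y0,x1,y1,test,k=8):
    a=cv2.resize(c['color'][y0:y1,x0:x1],None,fx=k,fy=k,interpolation=cv2.INTER_CUBIC)
    m=test(a.astype(int)).astype(np.uint8); n,l,st,ce=cv2.connectedComponentsWithStats(m)
    i=1+np.argmax(st[1:,4]); 
    cn=max(cv2.findContours((l==i).astype(np.uint8),0,2)[0],key=cv2.contourArea)
    f=lambda p:((np.array(p)+.5)/k-.5+[x0,y0])
    e=cv2.fitEllipse(cn) if len(cn)>5 else None
    return f(ce[i]),f(e[0]),np.array(e[1])/k,[f(p) for p in cv2.approxPolyDP(cv2.convexHull(cn),20,True)[:,0]]
for th in (80,95,110):
  t=blob(T,238,211,260,232,lambda a:a[...,2]<th); s=blob(S,316,225,342,238,lambda a:a[...,2]<th)
  print(th,t[:3],s[:3]); print(' T@.052',atz(T,*t[1],.052),'S@.052',atz(S,*s[1],.052)); r=tri([(T,t[1]),(S,s[1])]);print(r.x,r.fun)
q=blob(T,220,190,285,260,lambda a:(a[...,2]>a[...,0]+55)&(a[...,2]>110))[3]
print(np.round(q,1)); print([atz(T,*p,.052)[:2].round(4) for p in q])
E
```

```text
Traceback (most recent call last):
ValueError: attempt to get argmax of an empty sequence
```

```bash
python3 - <<'E'
from fit import *
print(S['color'][231,316:346].tolist()); print(T['color'][222,225:275,2].tolist())
def blob(c,x0,y0,x1,y1,test,k=8):
    a=cv2.resize(c['color'][y0:y1,x0:x1],None,fx=k,fy=k,interpolation=cv2.INTER_CUBIC)
    m=test(a.astype(int)).astype(np.uint8); n,l,st,ce=cv2.connectedComponentsWithStats(m)
    if n<2: return None
    i=1+np.argmax(st[1:,4]) 
    cn=max(cv2.findContours((l==i).astype(np.uint8),0,2)[0],key=cv2.contourArea)
    f=lambda p:((np.array(p)+.5)/k-.5+[x0,y0])
    e=cv2.fitEllipse(cn)
    return f(ce[i]),f(e[0]),np.array(e[1])/k,[f(p) for p in cv2.approxPolyDP(cv2.convexHull(cn),20,True)[:,0]]
for th in (60,70,80,95,110):
  t=blob(T,238,211,260,232,lambda a:a[...,2]<th); s=blob(S,316,225,342,238,lambda a:a[...,2]<th)
  if t: print(th,'T',t[1],t[2],atz(T,*t[1],.052))
  if s: print(th,'S',s[1],s[2],atz(S,*s[1],.052))
q=blob(T,220,190,285,260,lambda a:(a[...,2]>a[...,0]+55)&(a[...,2]>110))[3]
print(np.round(q,1).tolist(),[atz(T,*p,.052)[:2].round(4).tolist() for p in q])
E
```

```text
[[61, 100, 173], [58, 97, 170], [63, 103, 174], [57, 95, 169], [58, 96, 166], [55, 90, 156], [48, 80, 140], [47, 74, 127], [35, 61, 108], [36, 57, 97], [26, 50, 86], [34, 49, 87], [30, 45, 83], [30, 48, 83], [26, 47, 81], [34, 52, 88], [40, 67, 117], [51, 85, 146], [57, 94, 166], [57, 96, 170], [59, 98, 172], [63, 100, 175], [63, 101, 175], [62, 100, 172], [61, 101, 172], [60, 97, 172], [56, 93, 162], [63, 91, 145], [88, 97, 127], [108, 108, 116]]
[103, 103, 106, 124, 171, 170, 171, 171, 170, 170, 171, 173, 173, 174, 175, 173, 152, 98, 67, 67, 66, 61, 41, 35, 34, 36, 35, 34, 34, 67, 154, 173, 173, 172, 172, 172, 172, 173, 173, 173, 173, 169, 118, 67, 67, 67, 64, 43, 46, 85]
60 T [249.67585659 222.71172619] [ 6.17290306 10.2925663 ] [0.55944302 0.09783074 0.052     ]
70 T [248.20130157 221.47601318] [10.17180157 11.68085957] [0.56155761 0.10046635 0.052     ]
80 T [248.10024834 220.94128609] [11.61069012 11.85817337] [0.56248934 0.1006804  0.052     ]
95 T [248.04576683 220.86652946] [12.15350056 12.37049198] [0.56261841 0.10078    0.052     ]
95 S [328.09492683 230.98298454] [3.08647537 6.2919488 ] [0.5645483  0.09926948 0.052     ]
110 T [248.03011131 220.82011318] [12.60544205 12.78392315] [0.5626991  0.10081047 0.052     ]
110 S [327.90995502 230.98266602] [4.1927948  7.82053614] [0.56417763 0.09931932 0.052     ]
[[236.1, 198.7], [270.7, 208.6], [260.1, 243.7], [225.4, 233.6]] [[0.6013, 0.1233], [0.5849, 0.0625], [0.5233, 0.0785], [0.5398, 0.1388]]
```

Emit:
arm_command(increments=[{"gripper": 0.38,"slide": [-0.008,0.028,0.005],"yaw": 0},{"gripper": 0.38,"slide": [-0.018,0.06,0.005],"yaw": 0},{"gripper": 0.38,"slide": [-0.028,0.095,0.005],"yaw": 0},{"gripper": 0.38,"slide": [-0.038,0.13,0.005],"yaw": 0},{"gripper": 0.38,"slide": [-0.0436,0.15,0],"yaw": 0},{"gripper": 0.38,"slide": [-0.0436,0.15,-0.012],"yaw": 0},{"gripper": 0.38,"slide": [-0.0436,0.15,-0.022],"yaw": 0},{"gripper": 0.38,"slide": [-0.0436,0.15,-0.022],"yaw": 0}])

```text
time_s: 9.2
ee_pos: [0.5631, 0.0992, 0.2186]
eef_rot: [3.141, 0.002, 0.011]
force: [0.5, 0.2, -0.9]
grip_width: 0.0402
```

```bash
python3 - <<'E'
from h import *
import pickle
o=readout.get_obs();print(o['ee_pos'],o['eef_rot'],o['force'],o['grip_width'])
C={n:cap(n) for n in('top','side')};pickle.dump(C,open('c5.pkl','wb'))
s=C['side']['color'][:,:,::-1]
cv2.imwrite('pics/crop6.png',cv2.resize(s[180:265,295:360],None,fx=7,fy=7,interpolation=cv2.INTER_CUBIC))
p=o['ee_pos']
b=p+[0,0,-.158]
print('vial bottom L,C,R; cap top',proj(C['side'],[b-[.0105,0,0],b,b+[.0105,0,0],p+[0,0,-.08]]).round(1).tolist())
E
```

```text
[0.56310539 0.09919808 0.21860978] [3.14128768e+00 2.15396039e-03 1.06083058e-02] [ 0.54886124  0.15258478 -0.94725949] 0.04017984183131096
vial bottom L,C,R; cap top [[322.2, 227.8], [327.4, 227.4], [332.6, 227.1], [327.6, 193.0]]
```

View pics/crop6.png

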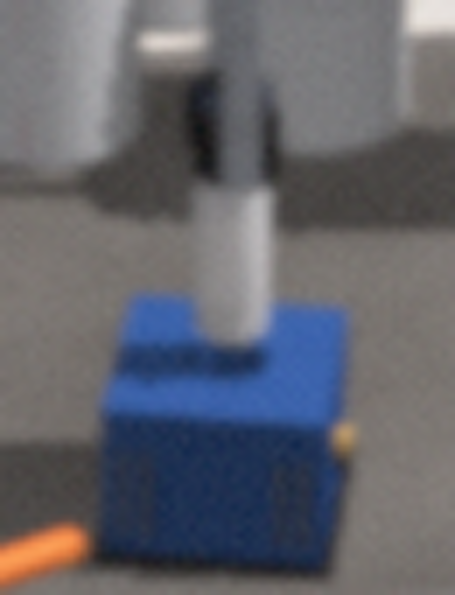

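The vial hangs just over the bore: vial centre u≈328.2, v≈229 at its bottom. I'll measure both edges to sub-pixel in the side image.

```bash
python3 - <<'E'
from h import *
import pickle
s0=pickle.load(open('c0.pkl','rb'))['side']['color'].astype(float); s1=pickle.load(open('c5.pkl','rb'))['side']['color'].astype(float)
print('bore B');
for v in range(227,237): print(v,s0[v,318:340,2].astype(int).tolist())
print('vial R-B+..')
for v in range(206,234,2): print(v,s1[v,316:340,0].astype(int).tolist())
E
```

```text
bore B
227 [173, 172, 173, 173, 174, 171, 172, 169, 162, 161, 162, 164, 164, 168, 172, 170, 173, 171, 176, 172, 172, 176]
228 [170, 171, 172, 172, 171, 167, 159, 149, 141, 137, 132, 139, 144, 154, 163, 168, 173, 174, 172, 172, 172, 176]
229 [170, 172, 172, 170, 164, 152, 137, 127, 115, 102, 102, 105, 114, 126, 143, 159, 167, 170, 171, 172, 170, 174]
230 [169, 169, 168, 159, 152, 135, 119, 106, 94, 89, 85, 86, 88, 99, 121, 149, 166, 168, 173, 171, 169, 174]
231 [174, 169, 166, 156, 140, 127, 108, 97, 86, 87, 83, 83, 81, 88, 117, 146, 166, 170, 172, 175, 175, 172]
232 [170, 166, 169, 161, 143, 129, 115, 98, 88, 91, 86, 88, 90, 104, 129, 154, 168, 171, 174, 173, 172, 173]
233 [168, 170, 169, 166, 157, 144, 130, 116, 111, 107, 110, 115, 119, 130, 148, 167, 175, 173, 173, 176, 176, 174]
234 [169, 168, 170, 167, 167, 162, 154, 145, 142, 142, 145, 151, 153, 157, 167, 174, 173, 173, 175, 173, 174, 175]
235 [171, 170, 171, 172, 172, 171, 167, 165, 163, 161, 163, 167, 167, 172, 173, 173, 173, 174, 171, 177, 174, 174]
236 [170, 171, 174, 172, 175, 172, 173, 170, 172, 171, 172, 169, 172, 171, 17
[... 954 characters left out ...]
2, 176, 176, 151, 130, 121, 122, 122, 122, 125]
222 [87, 87, 87, 89, 95, 95, 106, 122, 131, 137, 138, 143, 143, 148, 161, 171, 169, 152, 125, 115, 113, 115, 115, 120]
224 [59, 59, 60, 62, 62, 68, 86, 109, 123, 129, 131, 134, 136, 145, 158, 168, 160, 131, 92, 78, 73, 75, 79, 79]
226 [59, 61, 60, 60, 59, 66, 83, 101, 116, 123, 127, 132, 135, 149, 158, 159, 145, 114, 77, 66, 60, 61, 62, 61]
228 [56, 54, 54, 54, 53, 54, 58, 69, 84, 100, 106, 116, 120, 126, 120, 105, 90, 73, 63, 63, 62, 61, 60, 57]
230 [40, 39, 32, 37, 40, 35, 34, 37, 44, 38, 40, 45, 47, 50, 43, 40, 44, 50, 57, 60, 60, 58, 59, 59]
232 [32, 36, 38, 37, 36, 38, 34, 37, 38, 37, 30, 31, 30, 35, 30, 36, 45, 53, 62, 59, 62, 59, 63, 60]
```

Emit:
arm_command(increments=[{"gripper": 0.38,"slide": [-0.0012,0,0],"yaw": 0},{"gripper": 0.38,"slide": [-0.0012,0,-0.003],"yaw": 0},{"gripper": 0.38,"slide": [-0.0012,0,-0.005],"yaw": 0},{"gripper": 0.38,"slide": [-0.0012,0,-0.005],"yaw": 0}])

```text
time_s: 9.8
ee_pos: [0.562, 0.1002, 0.2148]
eef_rot: [3.142, 0.0, 0.012]
force: [-0.1, -0.0, -1.2]
grip_width: 0.0395
```

Emit:
arm_command(increments=[{"gripper": 0.38,"slide": [0,0,-0.001],"yaw": 0},{"gripper": 0.38,"slide": [0,0,-0.002],"yaw": 0},{"gripper": 0.38,"slide": [0,0,-0.002],"yaw": 0}])

```text
time_s: 10.18
ee_pos: [0.562, 0.1002, 0.2129]
eef_rot: [-3.142, 0.0, 0.012]
force: [-0.2, -0.4, -1.2]
grip_width: 0.0396
```

Emit:
arm_command(increments=[{"gripper": 0.38,"slide": [0,0,-0.001],"yaw": 0},{"gripper": 0.38,"slide": [0,0,-0.002],"yaw": 0},{"gripper": 0.38,"slide": [0,0,-0.002],"yaw": 0}])

```text
time_s: 10.55
ee_pos: [0.562, 0.1002, 0.2108]
eef_rot: [-3.142, 0.0, 0.012]
force: [-0.7, -0.1, -2.3]
grip_width: 0.0396
```

Emit:
arm_command(increments=[{"gripper": 0.38,"slide": [0,0,-0.001],"yaw": 0},{"gripper": 0.38,"slide": [0,0,-0.001],"yaw": 0}])

```text
time_s: 10.8
ee_pos: [0.562, 0.1002, 0.2099]
eef_rot: [-3.142, 0.0, 0.012]
force: [-0.5, -0.7, -0.3]
grip_width: 0.0399
```

Emit:
arm_command(increments=[{"gripper": 0.38,"slide": [0,0,-0.001],"yaw": 0},{"gripper": 0.38,"slide": [0,0,-0.001],"yaw": 0}])

```text
time_s: 11.05
ee_pos: [0.562, 0.1002, 0.2088]
eef_rot: [-3.142, 0.0, 0.012]
force: [-0.5, -0.3, -2.2]
grip_width: 0.0398
```

Emit:
arm_command(increments=[{"gripper": 0.38,"slide": [0,0,-0.001],"yaw": 0},{"gripper": 0.38,"slide": [0,0,-0.001],"yaw": 0}])

```text
time_s: 11.3
ee_pos: [0.562, 0.1002, 0.2079]
eef_rot: [3.142, 0.0, 0.012]
force: [-0.2, 0.0, -1.6]
grip_width: 0.0394
```

Emit:
arm_command(increments=[{"gripper": 0.38,"slide": [0,0,-0.001],"yaw": 0},{"gripper": 0.38,"slide": [0,0,-0.001],"yaw": 0}])

```text
time_s: 11.55
ee_pos: [0.562, 0.1002, 0.2069]
eef_rot: [3.142, 0.0, 0.012]
force: [1.2, 0.1, -0.6]
grip_width: 0.0395
```

Emit:
arm_command(increments=[{"gripper": 0.38,"slide": [0,0,-0.001],"yaw": 0},{"gripper": 0.38,"slide": [0,0,-0.001],"yaw": 0}])

```text
time_s: 11.8
ee_pos: [0.562, 0.1002, 0.2058]
eef_rot: [3.142, 0.0, 0.012]
force: [-0.4, -0.1, -2.0]
grip_width: 0.0395
```

Emit:
arm_command(increments=[{"gripper": 0.38,"slide": [0,0,-0.001],"yaw": 0},{"gripper": 0.38,"slide": [0,0,-0.001],"yaw": 0}])

```text
time_s: 12.05
ee_pos: [0.562, 0.1002, 0.2048]
eef_rot: [3.142, 0.0, 0.012]
force: [-0.3, 0.1, -2.1]
grip_width: 0.0394
```

Emit:
arm_command(increments=[{"gripper": 0.38,"slide": [0,0,-0.001],"yaw": 0},{"gripper": 0.38,"slide": [0,0,-0.001],"yaw": 0}])

```text
time_s: 12.3
ee_pos: [0.562, 0.1002, 0.2038]
eef_rot: [-3.142, 0.0, 0.012]
force: [0.1, -0.1, -1.0]
grip_width: 0.0397
```

Emit:
arm_command(increments=[{"gripper": 0.38,"slide": [0,0,-0.001],"yaw": 0},{"gripper": 0.38,"slide": [0,0,-0.001],"yaw": 0}])

```text
time_s: 12.55
ee_pos: [0.562, 0.1002, 0.2029]
eef_rot: [3.142, 0.0, 0.012]
force: [0.3, 0.2, -1.5]
grip_width: 0.0398
```

Emit:
arm_command(increments=[{"gripper": 0.38,"slide": [0,0,-0.001],"yaw": 0},{"gripper": 0.38,"slide": [0,0,-0.001],"yaw": 0}])

```text
time_s: 12.8
ee_pos: [0.562, 0.1002, 0.2019]
eef_rot: [3.142, 0.0, 0.012]
force: [0.4, 0.2, -1.4]
grip_width: 0.0397
```

```bash
python3 - <<'E'
from h import *
import pickle
print(readout.get_obs()['force'])
a=pickle.load(open('c5.pkl','rb'))['side']['color'].astype(int);b=cap('side')['color'].astype(int)
for u in(325,328,331): print(u,a[195:240,u,0].tolist(),'\n  ',b[195:240,u,0].tolist())
for v in(224,228,230,232,234): print(v,b[v,316:342,0].tolist())
E
```

```text
[ 0.4013858   0.18008954 -1.37946185]
325 [49, 49, 46, 48, 41, 43, 38, 38, 36, 45, 57, 84, 113, 127, 130, 134, 135, 139, 138, 137, 138, 138, 137, 137, 138, 138, 138, 137, 132, 129, 128, 123, 119, 100, 68, 38, 35, 37, 39, 50, 57, 56, 61, 53, 53] 
   [95, 94, 81, 68, 63, 61, 65, 63, 65, 65, 62, 60, 61, 60, 59, 58, 58, 59, 67, 92, 113, 127, 130, 135, 137, 139, 140, 138, 142, 140, 142, 142, 141, 141, 137, 133, 130, 130, 117, 90, 68, 61, 58, 55, 53]
328 [101, 95, 96, 95, 97, 97, 100, 99, 97, 99, 99, 103, 117, 130, 135, 138, 146, 148, 151, 150, 149, 149, 147, 150, 147, 148, 144, 143, 141, 136, 135, 135, 132, 120, 80, 47, 35, 30, 39, 46, 52, 57, 61, 61, 55] 
   [103, 101, 102, 103, 102, 102, 103, 100, 99, 93, 100, 103, 103, 101, 100, 99, 101, 99, 106, 115, 125, 135, 143, 150, 157, 159, 158, 158, 158, 157, 155, 152, 152, 150, 149, 146, 146, 141, 130, 98, 73, 60, 59, 60, 54]
331 [95, 89, 91, 92, 89, 91, 93, 93, 91, 96, 98, 112, 145, 170, 179, 179, 183, 181, 181, 183, 180, 181, 178, 176, 176, 176, 173, 171, 169, 168, 165, 159, 144, 105, 68, 40, 36, 36, 43, 56, 56, 64, 58, 60, 53] 
   [118, 118, 113, 104, 96, 95, 87, 85, 84, 82, 80, 81, 84, 80, 75, 77, 72, 78, 93, 122, 155, 172, 180, 181, 185, 181, 180, 183, 177, 172, 171, 171, 169, 170, 165, 166, 162, 153, 123, 88, 66, 63, 63, 57, 52]
224 [58, 61, 59, 61, 70, 86, 110, 128, 134, 140, 142, 148, 157, 165, 175, 172, 143, 102, 77, 71, 73, 78, 79, 79, 80, 82]
228 [47, 53, 51, 55, 57, 77, 106, 125, 136, 141, 144, 148, 150, 159, 172, 170, 140, 96, 66, 61, 59, 59, 60, 62, 60, 60]
230 [37, 38, 33, 40, 46, 68, 99, 122, 133, 133, 137, 143, 146, 156, 168, 166, 133, 90, 65, 61, 61, 61, 61, 56, 61, 58]
232 [36, 41, 36, 40, 45, 60, 88, 109, 122, 130, 132, 132, 141, 154, 159, 153, 123, 81, 65, 60, 60, 60, 61, 63, 53, 60]
234 [51, 54, 55, 52, 53, 54, 64, 75, 83, 90, 93, 96, 98, 97, 98, 88, 73, 65, 58, 63, 58, 63, 60, 61, 62, 55]
```

Within the bore, the visible glass shortened by about 4 mm, cut off at the front rim, v≈234. No jamming force so far. I'll push on, watching the force.

Emit:
arm_command(increments=[{"gripper": 0.38,"slide": [0,0,-0.001],"yaw": 0},{"gripper": 0.38,"slide": [0,0,-0.002],"yaw": 0},{"gripper": 0.38,"slide": [0,0,-0.003],"yaw": 0}])

```text
time_s: 13.22
ee_pos: [0.562, 0.1002, 0.1989]
eef_rot: [3.142, -0.0, 0.012]
force: [-0.5, -0.5, -2.2]
grip_width: 0.0397
```

Emit:
arm_command(increments=[{"gripper": 0.38,"slide": [0,0,-0.001],"yaw": 0},{"gripper": 0.38,"slide": [0,0,-0.002],"yaw": 0},{"gripper": 0.38,"slide": [0,0,-0.003],"yaw": 0}])

```text
time_s: 13.6
ee_pos: [0.562, 0.1002, 0.1959]
eef_rot: [-3.142, 0.0, 0.012]
force: [-0.2, 0.3, -0.9]
grip_width: 0.0396
```

Emit:
arm_command(increments=[{"gripper": 0.38,"slide": [0,0,-0.001],"yaw": 0},{"gripper": 0.38,"slide": [0,0,-0.002],"yaw": 0}])

```text
time_s: 13.85
ee_pos: [0.5621, 0.1002, 0.194]
eef_rot: [-3.142, -0.0, 0.012]
force: [-0.5, -0.2, -0.5]
grip_width: 0.0393
```

Emit:
arm_command(increments=[{"gripper": 0.38,"slide": [0,0,-0.001],"yaw": 0},{"gripper": 0.38,"slide": [0,0,-0.002],"yaw": 0}])

```text
time_s: 14.1
ee_pos: [0.5621, 0.1002, 0.192]
eef_rot: [-3.142, -0.0, 0.012]
force: [0.1, -0.8, -0.2]
grip_width: 0.0397
```

```bash
python3 - <<'E'
from h import *
b=cap('side')['color'].astype(int)
for u in(325,328,331): print(u,b[205:245,u,0].tolist())
for v in(224,228,232,234): print(v,b[v,316:342,0].tolist())
E
```

```text
325 [61, 65, 68, 62, 66, 61, 62, 57, 62, 61, 60, 57, 63, 81, 107, 124, 134, 132, 140, 141, 142, 141, 140, 142, 139, 142, 141, 137, 124, 94, 71, 61, 59, 58, 47, 41, 30, 31, 33, 23]
328 [101, 103, 103, 105, 100, 99, 102, 102, 103, 103, 96, 101, 100, 103, 117, 132, 149, 156, 157, 160, 158, 163, 160, 157, 155, 154, 154, 149, 138, 104, 75, 64, 58, 62, 53, 40, 33, 27, 30, 35]
331 [90, 90, 87, 83, 80, 74, 74, 74, 70, 74, 74, 75, 79, 111, 148, 174, 181, 184, 176, 175, 173, 174, 173, 172, 173, 172, 169, 156, 130, 89, 66, 61, 59, 58, 60, 37, 36, 24, 29, 25]
224 [65, 63, 62, 65, 73, 91, 118, 130, 138, 141, 143, 151, 160, 171, 184, 175, 141, 96, 76, 74, 74, 73, 78, 76, 80, 79]
228 [43, 48, 52, 56, 64, 83, 112, 128, 136, 142, 143, 148, 157, 170, 178, 172, 140, 93, 66, 60, 61, 60, 63, 60, 58, 61]
232 [37, 41, 36, 38, 44, 67, 94, 121, 135, 137, 143, 146, 149, 157, 164, 156, 122, 83, 62, 60, 58, 62, 59, 57, 64, 61]
234 [44, 46, 52, 57, 50, 57, 64, 78, 89, 94, 100, 105, 104, 106, 96, 89, 74, 60, 60, 58, 63, 62, 59, 62, 63, 61]
```

Emit:
arm_command(increments=[{"gripper": 0.38,"slide": [0,0,-0.001],"yaw": 0},{"gripper": 0.38,"slide": [0,0,-0.002],"yaw": 0}])

```text
time_s: 14.4
ee_pos: [0.5621, 0.1002, 0.1899]
eef_rot: [-3.142, -0.0, 0.012]
force: [-0.9, 0.3, 0.3]
grip_width: 0.0395
```

Emit:
arm_command(increments=[{"gripper": 0.38,"slide": [0,0,-0.001],"yaw": 0},{"gripper": 0.38,"slide": [0,0,-0.0015],"yaw": 0}])

```text
time_s: 14.65
ee_pos: [0.562, 0.1002, 0.1884]
eef_rot: [3.142, 0.0, 0.012]
force: [-1.0, -0.0, 0.6]
grip_width: 0.0395
```

Emit:
arm_command(increments=[{"gripper": 0.38,"slide": [0,0,-0.0005],"yaw": 0},{"gripper": 0.38,"slide": [0,0,-0.001],"yaw": 0}])

```text
time_s: 14.9
ee_pos: [0.5621, 0.1002, 0.1875]
eef_rot: [-3.142, -0.0, 0.012]
force: [0.1, 0.2, 0.0]
grip_width: 0.0396
```

Emit:
arm_command(increments=[{"gripper": 0.38,"slide": [0,0,-0.0005],"yaw": 0},{"gripper": 0.38,"slide": [0,0,-0.001],"yaw": 0}])

```text
time_s: 15.15
ee_pos: [0.562, 0.1002, 0.1864]
eef_rot: [3.142, 0.0, 0.012]
force: [-0.3, -0.6, 0.4]
grip_width: 0.0396
```

Emit:
arm_command(increments=[{"gripper": 0.38,"slide": [0,0,-0.0005],"yaw": 0},{"gripper": 0.38,"slide": [0,0,-0.001],"yaw": 0}])

```text
time_s: 15.4
ee_pos: [0.5621, 0.1002, 0.1854]
eef_rot: [3.142, 0.0, 0.012]
force: [-1.1, 0.5, -0.0]
grip_width: 0.0396
```

Emit:
arm_command(increments=[{"gripper": 0.38,"slide": [0,0,-0.0005],"yaw": 0},{"gripper": 0.38,"slide": [0,0,-0.001],"yaw": 0}])

```text
time_s: 15.65
ee_pos: [0.562, 0.1002, 0.1844]
eef_rot: [-3.142, 0.0, 0.012]
force: [-1.7, 0.0, 1.0]
grip_width: 0.0399
```

Emit:
arm_command(increments=[{"gripper": 0.38,"slide": [0,0,-0.0005],"yaw": 0},{"gripper": 0.38,"slide": [0,0,-0.001],"yaw": 0}])

```text
time_s: 15.9
ee_pos: [0.5621, 0.1002, 0.1834]
eef_rot: [3.142, 0.0, 0.012]
force: [-0.9, -0.3, 0.8]
grip_width: 0.0398
```

Emit:
arm_command(increments=[{"gripper": 0.38,"slide": [0,0,-0.0005],"yaw": 0},{"gripper": 0.38,"slide": [0,0,-0.001],"yaw": 0}])

```text
time_s: 16.15
ee_pos: [0.5621, 0.1002, 0.1824]
eef_rot: [-3.142, 0.0, 0.012]
force: [-1.0, -0.2, 0.3]
grip_width: 0.0397
```

Emit:
arm_command(increments=[{"gripper": 0.38,"slide": [0,0,-0.0005],"yaw": 0},{"gripper": 0.38,"slide": [0,0,-0.001],"yaw": 0}])

```text
time_s: 16.4
ee_pos: [0.562, 0.1002, 0.1814]
eef_rot: [-3.142, 0.0, 0.012]
force: [0.2, -0.4, -0.0]
grip_width: 0.0395
```

Emit:
arm_command(increments=[{"gripper": 0.38,"slide": [0,0,-0.0005],"yaw": 0},{"gripper": 0.38,"slide": [0,0,-0.001],"yaw": 0}])

```text
time_s: 16.65
ee_pos: [0.5621, 0.1002, 0.1804]
eef_rot: [-3.142, -0.0, 0.012]
force: [-0.5, 0.3, -0.2]
grip_width: 0.0398
```

Emit:
arm_command(increments=[{"gripper": 0.38,"slide": [0,0,-0.0005],"yaw": 0},{"gripper": 0.38,"slide": [0,0,-0.001],"yaw": 0}])

```text
time_s: 16.9
ee_pos: [0.562, 0.1002, 0.1794]
eef_rot: [-3.142, 0.0, 0.012]
force: [-0.6, 0.1, -0.2]
grip_width: 0.04
```

Emit:
arm_command(increments=[{"gripper": 0.38,"slide": [0,0,-0.0005],"yaw": 0},{"gripper": 0.38,"slide": [0,0,-0.001],"yaw": 0}])

```text
time_s: 17.15
ee_pos: [0.5621, 0.1002, 0.1784]
eef_rot: [-3.142, 0.0, 0.012]
force: [0.0, 0.8, -0.1]
grip_width: 0.0398
```

Emit:
arm_command(increments=[{"gripper": 0.38,"slide": [0,0,-0.0005],"yaw": 0},{"gripper": 0.38,"slide": [0,0,-0.001],"yaw": 0}])

```text
time_s: 17.4
ee_pos: [0.562, 0.1002, 0.1774]
eef_rot: [-3.142, 0.0, 0.012]
force: [0.2, -0.0, -0.2]
grip_width: 0.0398
```

Emit:
arm_command(increments=[{"gripper": 0.38,"slide": [0,0,-0.0005],"yaw": 0},{"gripper": 0.38,"slide": [0,0,-0.001],"yaw": 0}])

```text
time_s: 17.65
ee_pos: [0.5621, 0.1002, 0.1764]
eef_rot: [3.142, -0.0, 0.012]
force: [-0.3, 0.3, 0.4]
grip_width: 0.0399
```

Emit:
arm_command(increments=[{"gripper": 0.38,"slide": [0,0,-0.0005],"yaw": 0},{"gripper": 0.38,"slide": [0,0,-0.001],"yaw": 0}])

```text
time_s: 17.9
ee_pos: [0.562, 0.1002, 0.1754]
eef_rot: [-3.142, 0.0, 0.012]
force: [-1.0, 0.5, 0.5]
grip_width: 0.0398
```

Emit:
arm_command(increments=[{"gripper": 0.38,"slide": [0,0,-0.0005],"yaw": 0},{"gripper": 0.38,"slide": [0,0,-0.001],"yaw": 0}])

```text
time_s: 18.15
ee_pos: [0.5621, 0.1002, 0.1744]
eef_rot: [3.142, 0.0, 0.012]
force: [-0.4, 0.3, 0.1]
grip_width: 0.0398
```

Emit:
arm_command(increments=[{"gripper": 0.38,"slide": [0,0,-0.0005],"yaw": 0},{"gripper": 0.38,"slide": [0,0,-0.001],"yaw": 0}])

```text
time_s: 18.4
ee_pos: [0.562, 0.1002, 0.1734]
eef_rot: [-3.142, 0.0, 0.012]
force: [-1.0, 0.6, -0.3]
grip_width: 0.0397
```

Emit:
arm_command(increments=[{"gripper": 0.38,"slide": [0,0,-0.0005],"yaw": 0},{"gripper": 0.38,"slide": [0,0,-0.001],"yaw": 0}])

```text
time_s: 18.65
ee_pos: [0.562, 0.1002, 0.1724]
eef_rot: [3.142, 0.0, 0.012]
force: [-0.7, 0.5, 0.1]
grip_width: 0.0397
```

Emit:
arm_command(increments=[{"gripper": 0.38,"slide": [0,0,-0.0005],"yaw": 0},{"gripper": 0.38,"slide": [0,0,-0.001],"yaw": 0}])

```text
time_s: 18.9
ee_pos: [0.5621, 0.1002, 0.1714]
eef_rot: [3.142, -0.0, 0.012]
force: [-0.7, 1.4, -1.2]
grip_width: 0.0399
```

Emit:
arm_command(increments=[{"gripper": 0.38,"slide": [0,0,-0.0005],"yaw": 0},{"gripper": 0.38,"slide": [0,0,-0.001],"yaw": 0}])

```text
time_s: 19.15
ee_pos: [0.562, 0.1002, 0.1704]
eef_rot: [-3.142, 0.0, 0.012]
force: [-0.4, 0.5, -0.7]
grip_width: 0.04
```

```bash
python3 - <<'E'
from h import *
s=cap('side')['color'][:,:,::-1]
for u in(325,328,331): print(u,s[205:245,u,2].tolist())
cv2.imwrite('pics/crop7.png',cv2.resize(s[170:265,285:370],None,fx=6,fy=6,interpolation=cv2.INTER_CUBIC))
E
```

```text
325 [96, 99, 95, 97, 97, 93, 82, 68, 61, 60, 64, 66, 64, 62, 65, 61, 61, 60, 59, 57, 59, 59, 74, 96, 120, 129, 132, 135, 125, 89, 65, 60, 59, 61, 48, 39, 33, 31, 29, 31]
328 [103, 105, 104, 105, 103, 103, 107, 104, 101, 101, 99, 98, 101, 101, 98, 102, 100, 102, 102, 99, 102, 102, 104, 113, 131, 142, 148, 149, 142, 108, 78, 60, 62, 58, 55, 40, 32, 28, 28, 28]
331 [95, 95, 95, 96, 94, 94, 94, 90, 90, 92, 85, 81, 76, 71, 74, 73, 70, 72, 71, 70, 72, 73, 93, 130, 159, 177, 177, 163, 136, 93, 65, 57, 57, 58, 50, 44, 35, 26, 33, 30]
```

View pics/crop7.png

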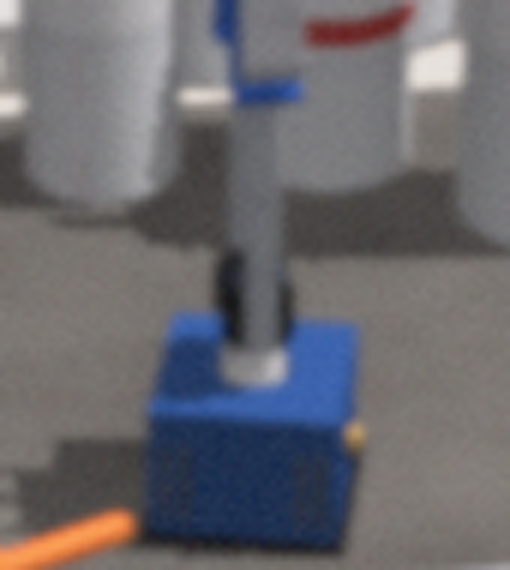

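The vial is deep in the bore. Only about 6 px, or 14 mm, of glass shows at crop (253,365), so the stop must be near. I'll continue in single millimetres.

Emit:
arm_command(increments=[{"gripper": 0.38,"slide": [0,0,-0.0005],"yaw": 0},{"gripper": 0.38,"slide": [0,0,-0.001],"yaw": 0}])

```text
time_s: 19.45
ee_pos: [0.5621, 0.1002, 0.1694]
eef_rot: [-3.142, -0.0, 0.012]
force: [-1.4, 0.8, 0.2]
grip_width: 0.0395
```

Emit:
arm_command(increments=[{"gripper": 0.38,"slide": [0,0,-0.0005],"yaw": 0},{"gripper": 0.38,"slide": [0,0,-0.001],"yaw": 0}])

```text
time_s: 19.7
ee_pos: [0.5622, 0.1002, 0.1688]
eef_rot: [-3.141, -0.001, 0.012]
force: [0.0, 0.7, 4.2]
grip_width: 0.0396
```

Stop felt: +4 N at z=0.1688. A little more, then hold.

Emit:
arm_command(increments=[{"gripper": 0.38,"slide": [0,0,-0.0005],"yaw": 0},{"gripper": 0.38,"slide": [0,0,-0.0005],"yaw": 0},{"gripper": 0.38,"slide": [0,0,-0.0005],"yaw": 0},{"gripper": 0.38,"slide": [0,0,-0.0005],"yaw": 0}])

```text
time_s: 20.2
ee_pos: [0.5623, 0.1003, 0.1686]
eef_rot: [-3.141, -0.001, 0.012]
force: [-2.7, 1.0, 6.2]
grip_width: 0.0398
```

Stop confirmed at about 7 N. I'll ease off and let the tongs spring open.

Emit:
arm_command(increments=[{"gripper": 0.38,"slide": [0,0,0.001],"yaw": 0},{"gripper": 0.42,"slide": [0,0,0.001],"yaw": 0},{"gripper": 0.465,"slide": [0,0,0.001],"yaw": 0},{"gripper": 0.465,"slide": [0,0,0.001],"yaw": 0},{"gripper": 0.465,"slide": [0,0,0.001],"yaw": 0},{"gripper": 0.465,"slide": [0,0,0.001],"yaw": 0}], grip_force=20)

```text
time_s: 20.95
ee_pos: [0.5622, 0.1002, 0.1693]
eef_rot: [-3.142, -0.001, 0.012]
force: [-0.3, 0.3, 5.1]
grip_width: 0.0436
```

Emit:
arm_command(increments=[{"gripper": 0.465,"slide": [0,0,0.003],"yaw": 0},{"gripper": 0.465,"slide": [0,0,0.01],"yaw": 0},{"gripper": 0.465,"slide": [0,0,0.02],"yaw": 0},{"gripper": 0.465,"slide": [0,0,0.035],"yaw": 0},{"gripper": 0.465,"slide": [0,0,0.055],"yaw": 0},{"gripper": 0.465,"slide": [0,0,0.08],"yaw": 0},{"gripper": 0.465,"slide": [0,0,0.105],"yaw": 0},{"gripper": 0.465,"slide": [0,0,0.12],"yaw": 0}])

```text
time_s: 21.95
ee_pos: [0.5622, 0.1002, 0.291]
eef_rot: [-3.141, -0.002, 0.012]
force: [0.4, -0.3, -1.8]
grip_width: 0.0439
```

```bash
python3 - <<'E'
from h import *
o=readout.get_obs();print(o['ee_pos'],o['force'],o['grip_width'])
s=cap('side')['color'][:,:,::-1]
cv2.imwrite('pics/crop8.png',cv2.resize(s[130:265,285:370],None,fx=4,fy=4,interpolation=cv2.INTER_CUBIC))
E
```

```text
[0.56220363 0.10019816 0.2909754 ] [ 0.40208898 -0.26862148 -1.75011693] 0.043933653454182674
```

View pics/crop8.png

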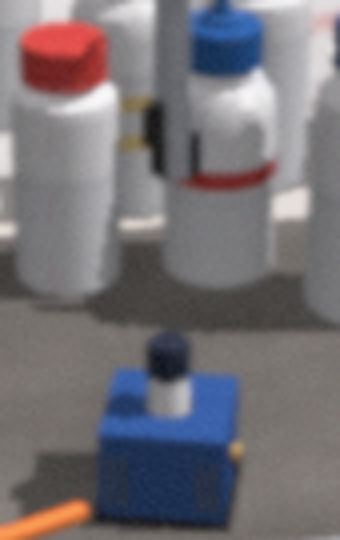

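The vial stands capped and upright in the bore, at crop (168,375), and the tongs are clear. I'll carry them back to the stand, keeping high and wide of the orange look-alike.

Emit:
arm_command(increments=[{"gripper": 0.465,"slide": [0,-0.02,0.02],"yaw": 0},{"gripper": 0.465,"slide": [0,-0.06,0.03],"yaw": -0.05},{"gripper": 0.465,"slide": [0,-0.105,0.03],"yaw": -0.1},{"gripper": 0.465,"slide": [0,-0.15,0.03],"yaw": -0.15},{"gripper": 0.465,"slide": [0,-0.2,0.03],"yaw": -0.2},{"gripper": 0.465,"slide": [-0.02,-0.245,0.03],"yaw": -0.25},{"gripper": 0.465,"slide": [-0.04,-0.29,0.03],"yaw": -0.29},{"gripper": 0.465,"slide": [-0.055,-0.33,0.03],"yaw": -0.29}])

```text
time_s: 23.0
ee_pos: [0.5061, -0.2313, 0.3186]
eef_rot: [-3.142, 0.001, -0.279]
force: [0.1, 0.3, -1.5]
grip_width: 0.0439
```

```bash
python3 -c "
from h import *
o=readout.get_obs();print(o['ee_pos'],o['eef_rot'],o['force'],o['grip_width'])"
```

```text
[ 0.50605399 -0.23129003  0.31857671] [-3.14150070e+00  6.47853226e-04 -2.79242249e-01] [ 0.14770616  0.26160359 -1.48350992] 0.04387461758501706
```

Emit:
arm_command(increments=[{"gripper": 0.465,"slide": [-0.01,-0.025,0],"yaw": 0},{"gripper": 0.465,"slide": [-0.019,-0.044,0],"yaw": 0},{"gripper": 0.465,"slide": [-0.022,-0.0507,-0.01],"yaw": 0},{"gripper": 0.465,"slide": [-0.022,-0.0507,-0.03],"yaw": 0},{"gripper": 0.465,"slide": [-0.022,-0.0507,-0.03],"yaw": 0},{"gripper": 0.465,"slide": [-0.022,-0.0507,-0.03],"yaw": 0}])

```text
time_s: 23.75
ee_pos: [0.4854, -0.2801, 0.2894]
eef_rot: [3.142, -0.0, -0.277]
force: [-0.6, 0.2, -1.5]
grip_width: 0.0438
```

```bash
python3 - <<'E'
from h import *
o=readout.get_obs();print(o['ee_pos'],o['eef_rot'],o['force'],o['grip_width'])
c=cap('side');s=c['color'][:,:,::-1]
p=o['ee_pos']+[0,0,.019]; ax=np.array([np.cos(-.278),np.sin(-.278),0]);ay=np.array([-ax[1],ax[0],0])
P=lambda x,y,z:p+ax*x+ay*y+[0,0,z]
print('pin L,R',proj(c,[P(-.047,0,.032),P(.047,0,.032)]).round(1).tolist())
print('ledge ends, jaw',proj(c,[P(-.011,-.029,-.022),P(.011,-.029,-.022),P(0,-.02,-.122)]).round(1).tolist())
cv2.imwrite('pics/last.png',cv2.resize(s[185:345,250:370],None,fx=3.7,fy=3.7,interpolation=cv2.INTER_CUBIC))
E
```

```text
[ 0.4853771  -0.28013263  0.28941854] [ 3.14152700e+00 -4.34215644e-04 -2.77493285e-01] [-0.59144592  0.21484223 -1.45893062] 0.04380865399508348
pin L,R [[263.6, 191.2], [350.0, 197.2]]
ledge ends, jaw [[292.5, 250.0], [312.5, 251.7], [305.5, 315.5]]
```

View pics/last.png

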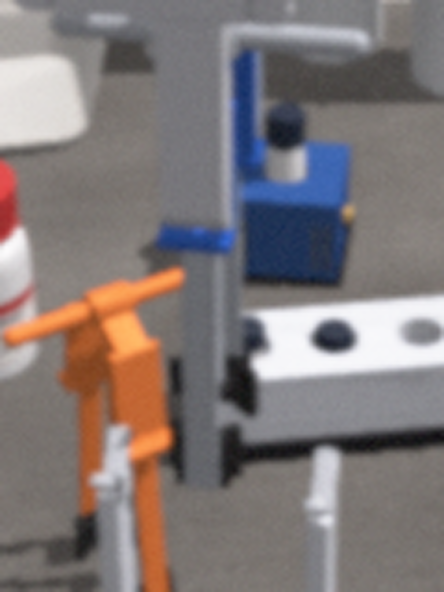

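The tongs hang straight. The ledge runs from u=292.4 to 313.5 and the jaw tip is at 305.4, both as predicted. The vial stands in the cooler behind them. I'll lower into the notches.

Emit:
arm_command(increments=[{"gripper": 0.465,"slide": [0,0,-0.02],"yaw": 0},{"gripper": 0.465,"slide": [0,0,-0.05],"yaw": 0},{"gripper": 0.465,"slide": [0,0,-0.08],"yaw": 0},{"gripper": 0.465,"slide": [0,0,-0.11],"yaw": 0},{"gripper": 0.465,"slide": [0,0,-0.135],"yaw": 0},{"gripper": 0.465,"slide": [0,0,-0.15],"yaw": 0},{"gripper": 0.465,"slide": [0,0,-0.155],"yaw": 0},{"gripper": 0.465,"slide": [0,0,-0.155],"yaw": 0}])

```text
time_s: 24.8
ee_pos: [0.4853, -0.2807, 0.1345]
eef_rot: [3.141, -0.001, -0.278]
force: [-0.1, 0.5, -1.7]
grip_width: 0.0437
```

Emit:
arm_command(increments=[{"gripper": 0.465,"slide": [0,0,-0.003],"yaw": 0},{"gripper": 0.465,"slide": [0,0,-0.006],"yaw": 0},{"gripper": 0.465,"slide": [0,0,-0.009],"yaw": 0},{"gripper": 0.465,"slide": [0,0,-0.01],"yaw": 0},{"gripper": 0.465,"slide": [0,0,-0.01],"yaw": 0}])

```text
time_s: 25.42
ee_pos: [0.485, -0.2805, 0.1239]
eef_rot: [-3.142, 0.0, -0.278]
force: [-0.9, -0.4, -0.7]
grip_width: 0.0436
```

Emit:
arm_command(increments=[{"gripper": 0.465,"slide": [0,0,-0.001],"yaw": 0},{"gripper": 0.465,"slide": [0,0,-0.002],"yaw": 0},{"gripper": 0.465,"slide": [0,0,-0.002],"yaw": 0}])

```text
time_s: 25.8
ee_pos: [0.485, -0.2805, 0.1219]
eef_rot: [-3.142, 0.0, -0.278]
force: [-1.0, -0.2, -1.7]
grip_width: 0.0438
```

Emit:
arm_command(increments=[{"gripper": 0.465,"slide": [0,0,-0.001],"yaw": 0},{"gripper": 0.465,"slide": [0,0,-0.001],"yaw": 0},{"gripper": 0.465,"slide": [0,0,-0.001],"yaw": 0}])

```text
time_s: 26.18
ee_pos: [0.485, -0.2805, 0.1209]
eef_rot: [-3.142, 0.0, -0.278]
force: [-0.3, 0.2, -0.9]
grip_width: 0.0438
```

Emit:
arm_command(increments=[{"gripper": 0.465,"slide": [0,0,-0.001],"yaw": 0},{"gripper": 0.465,"slide": [0,0,-0.001],"yaw": 0},{"gripper": 0.465,"slide": [0,0,-0.001],"yaw": 0}])

```text
time_s: 26.55
ee_pos: [0.4852, -0.2806, 0.1202]
eef_rot: [3.141, -0.001, -0.278]
force: [-0.1, 1.0, 2.9]
grip_width: 0.0439
```

Emit:
arm_command(increments=[{"gripper": 0.465,"slide": [0,0,-0.001],"yaw": 0},{"gripper": 0.465,"slide": [0,0,-0.001],"yaw": 0},{"gripper": 0.465,"slide": [0,0,-0.001],"yaw": 0}])

```text
time_s: 26.92
ee_pos: [0.4853, -0.2807, 0.1193]
eef_rot: [3.141, -0.001, -0.278]
force: [0.2, 0.7, 5.9]
grip_width: 0.0438
```

The pin is seated: contact at z≈0.1205. Ease up 1 mm, open and retreat straight up.

Emit:
arm_command(increments=[{"gripper": 0.465,"slide": [0,0,0.001],"yaw": 0},{"gripper": 0.5,"slide": [0,0,0.001],"yaw": 0},{"gripper": 0.6,"slide": [0,0,0.001],"yaw": 0},{"gripper": 0.8,"slide": [0,0,0.001],"yaw": 0},{"gripper": 1,"slide": [0,0,0.001],"yaw": 0},{"gripper": 1,"slide": [0,0,0.001],"yaw": 0},{"gripper": 1,"slide": [0,0,0.001],"yaw": 0},{"gripper": 1,"slide": [0,0,0.001],"yaw": 0}])

```text
time_s: 27.92
ee_pos: [0.487, -0.2765, 0.1241]
eef_rot: [-3.136, -0.003, -0.277]
force: [-5.7, 43.4, 48.4]
grip_width: 0.077
```

Emit:
arm_command(increments=[{"gripper": 1,"slide": [0,0,0.02],"yaw": 0},{"gripper": 1,"slide": [0,0,0.05],"yaw": 0},{"gripper": 1,"slide": [0,0,0.09],"yaw": 0},{"gripper": 1,"slide": [0,0,0.13],"yaw": 0},{"gripper": 1,"slide": [0,0,0.16],"yaw": 0},{"gripper": 1,"slide": [-0.03,-0.05,0.18],"yaw": 0},{"gripper": 1,"slide": [-0.07,-0.09,0.18],"yaw": 0},{"gripper": 1,"slide": [-0.07,-0.09,0.18],"yaw": 0}])

```text
time_s: 28.92
ee_pos: [0.4129, -0.3726, 0.2997]
eef_rot: [3.142, 0.001, -0.282]
force: [0.9, 0.5, 0.4]
grip_width: 0.094
```

```bash
python3 - <<'E'
from h import *
import pickle
o=readout.get_obs();print(o['ee_pos'],o['force'],o['grip_width'],o['time_s'])
C={n:cap(n) for n in('top','side')}; C2=cap('side'); c0=pickle.load(open('c0.pkl','rb'))
r=lambda a,k:cv2.resize(a,None,fx=k,fy=k,interpolation=cv2.INTER_CUBIC)
s=C['side']['color'][:,:,::-1];s0=c0['side']['color'][:,:,::-1];t=C['top']['color'][:,:,::-1]
f=lambda im:r(im[290:425,255:355],2.6)
cv2.imwrite('pics/final.png',np.hstack([f(s0),f(s),r(s[195:330,280:380],2.6)]))
d=lambda a,b:np.abs(a.astype(int)-b)[295:425,262:355].mean().round(2)
print('tongs region vs start',d(s,s0),'moving?',d(s,C2['color'][:,:,::-1]))
E
```

```text
[ 0.41288048 -0.37259052  0.29969285] [0.88717351 0.52413365 0.4043094 ] 0.09400465895603305 28.925
tongs region vs start 4.81 moving? 1.9
```

The picture limit is reached, and the force spiked (+43, +48 N) while the fingers were opening. I'll check the tongs' state numerically against the starting images.

```bash
cat > cmp.py <<'E'
from h import *
import pickle
o=readout.get_obs();print(o['time_s'],o['ee_pos'],o['force'])
C={n:cap(n) for n in('top','side')};pickle.dump(C,open('cN.pkl','wb')); c0=pickle.load(open('c0.pkl','rb'))
def m(n,name,x0,y0,x1,y1,w=14):
    a=c0[n]['color'][y0:y1,x0:x1]; b=C[n]['color'][y0-w:y1+w,x0-w:x1+w]
    r=cv2.matchTemplate(b,a,cv2.TM_CCOEFF_NORMED); _,v,_,l=cv2.minMaxLoc(r)
    print(n,name,'shift',l[0]-w,l[1]-w,'score',round(v,3),'at0',round(float(r[w,w]),3))
m('side','pin L',268,303,284,318);m('side','pin R',334,310,350,325);m('side','hub+plate',296,305,322,365);m('side','jaws',300,365,322,412);m('side','base',272,385,350,422)
m('top','pin',478,230,505,292);m('top','plates',458,248,506,282);m('top','base',440,240,470,300);m('top','orange',375,255,416,308);m('top','bottle',270,305,305,340)
m('top','vial b',328,238,343,252);m('top','vial a',328,213,343,229);m('top','cooler',228,200,272,250)
E
python3 cmp.py
```

```text
29.075 [ 0.41541057 -0.37006668  0.29965606] [ 0.87367825  0.88835237 -0.54200427]
side pin L shift 0 0 score 0.997 at0 0.997
side pin R shift 0 0 score 0.998 at0 0.998
side hub+plate shift 0 0 score 0.996 at0 0.996
side jaws shift 0 0 score 0.971 at0 0.971
side base shift 0 0 score 0.99 at0 0.99
top pin shift 0 0 score 0.994 at0 0.994
top plates shift 0 0 score 0.994 at0 0.994
top base shift 0 0 score 0.995 at0 0.995
top orange shift 0 0 score 1.0 at0 1.0
top bottle shift 0 0 score 1.0 at0 1.0
top vial b shift 0 0 score 1.0 at0 1.0
top vial a shift 0 0 score 0.927 at0 0.927
top cooler shift 0 0 score 0.892 at0 0.892
```

```bash
python3 - <<'E'
from h import *
import pickle
C=pickle.load(open('cN.pkl','rb')); c=C['top']; x0,y0,x1,y1=234,200,264,235
a=cv2.resize(c['color'][y0:y1,x0:x1],None,fx=8,fy=8,interpolation=cv2.INTER_CUBIC)
m=(a[...,2]<105).astype(np.uint8); n,l,st,ce=cv2.connectedComponentsWithStats(m)
for i in range(1,n):
    if st[i,4]>1000: p=(ce[i]+.5)/8-.5+[x0,y0]; print(st[i]/8,p,atz(c,*p,.086))
print('expected cap top px',proj(c,[.5625,.1003,.09]), 'side',proj(C['side'],[.5625,.1003,.09]))
s=C['side']['color']; print(s[205:240,328,0].tolist())
E
python3 cmp.py | head -5
```

```text
[   4.5     11.625   16.      23.375 1853.25 ] [246.50935013 221.32713645] [0.55553717 0.09776444 0.086     ]
expected cap top px [[244.78303572 216.72060957]] side [[327.12260062 214.54187648]]
[79, 76, 76, 77, 73, 75, 74, 72, 62, 62, 66, 62, 49, 40, 33, 30, 32, 30, 32, 57, 103, 143, 165, 168, 167, 170, 165, 162, 150, 116, 77, 62, 64, 61, 54]
29.175 [ 0.41578411 -0.36970512  0.29974667] [ 0.24187892 -0.05813417 -0.01973173]
side pin L shift 0 0 score 0.998 at0 0.998
side pin R shift 0 0 score 0.997 at0 0.997
side hub+plate shift 0 0 score 0.997 at0 0.997
side jaws shift 0 0 score 0.987 at0 0.987
```

```bash
python3 -c "
from station import job
print(job.hand_in())"
```

```text
the job is handed in; nothing more can be done
None
```

I moved the tall vial from the heating block to the cooling block with the tongs, released it, hung the tongs back in their stand and handed the job in at about 29 s. No verdict came back.

- **Vial:** It went into the cooling bore without jamming. I felt the depth stop at tool height 0.1688 m, where the force jumped about 4 N, and pressed to about 7 N and held 0.5 s before opening. The last image places it within the bore, about 37–39 mm deep. That depth is only good to about 2 mm.
- **Tongs:** The pin, plates and jaws matched the starting images with no pixel shift, so they hang where they began.
- **Things left alone:** The bottle, both short vials and the orange look-alike showed no shift. The cooling-block and one short-vial comparison scored lower (0.89 and 0.93), because the vial and its shadow had moved.
- **Force spike:** While the fingers opened at the stand, the wrist read about 43 N sideways and 48 N upward for a moment. I did not find the cause. It stayed under the 120 N wrist limit and nothing shifted, but I cannot rule out that it broke the 40 N limit on the arm or gripper body.
- **Final picture:** The last view was refused because the 12-picture limit was reached, so the end checks were numeric only.

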